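# Fill a tray from the grinding-ball dispenser and hold its gate at the mark

### The job

Set the aluminium tray flat on the bench under the lower end of the ball dispenser's chute, with the chute's end over the inside of the tray and most of the tray's length lying beyond it in line with the chute, and let go of it. Then pull the dispenser's spring-loaded gate out by its black handle until its pointer is at the ridge of the marker clip, so that all five steel balls run into the tray, and finish while still holding the gate there: do not let it spring back. Leave the other things on the bench where they are.

Things in the scene. Friction and masses are not known exactly. Their poses are not given: they have to be found in the camera images.
- dispenser: fixed ball dispenser (mm). Origin on the bench under its ball tube; -x points to the gate's handle (towards the robot), -y along the chute. Base y -45 to 45, 10 high. Slotted tube and white back post: x -12.5 to 47, y -22 to 22, up to z 226. White guide deck: x -168 to -18, y -25 to 50, top z 113, two legs at x -150. Chute 25 wide, slopes down along -y to its lip (point spout), side walls 20 high.
- spout (a point): middle of the floor of the chute's lower end (lip), at dispenser (0, -115, 61) mm; axes as the dispenser's. Underside of the lip 57 mm above the bench; nothing stands under the chute from dispenser y -45 mm outwards. The balls fly up to 80 mm further along -y as they fall from it.
- tray_center (a point): centre, half-way up (19 mm above its underside), of the loose open aluminium tray: 56 mm (its x) x 130 mm (its y) x 38 mm high, walls and floor 3 mm, 110 to 230 g. It stands on the bench; pinch it across its 56 mm width.
- tray: the same tray; origin at the centre of its underside, x across (56 mm), y along (130 mm), z up.
- gate (a joint): how far the dispenser's gate is pulled out, m: 0 shut (at rest), 0.055 end stop; grows as the handle moves along the dispenser's -x. A spring pulls it shut: 5 N at 0, growing 110 N per m (8 to 10 N at the mark). The balls fall once it is out by some 20 mm and all run out within about 2 s; it shuts when let go.
- gate_handle (a point): centre of the gate's upright black handle: 24 mm (x, pull direction) x 16 mm (y) x 45 mm tall; 147.5 mm above the bench, top at 170 mm; axes as the dispenser's. Shut, it lies 110 mm from the tube's centre along the dispenser's -x. At its foot a dark block 34 x 28 mm, top at z 125 mm.
- pointer (a point): outer tip of the gate's pointer, a dark 3 mm wide finger that sticks out from the handle's foot along the dispenser's +y to 32 mm from the gate's middle line; it moves with the handle. z 118 mm.
- mark (a point): near end of the ridge on the marker clip, a small steel clip (14 x 12 mm) fixed on the guide deck beside the pointer's path, 28 to 44 mm along the pull from the pointer's rest; the 2.5 mm wide ridge runs along the dispenser's y, top at z 122 mm. Axes as the dispenser's. Pointer at the mark: equal x in the dispenser's frame.
- ball0_center (a point): centre of steel ball 1 of 5, 16 mm, 17 g; at first stacked in the slotted tube above the gate.
- ball1_center (a point): centre of steel ball 2 of 5, 16 mm, 17 g; at first stacked in the slotted tube above the gate.
- ball2_center (a point): centre of steel ball 3 of 5, 16 mm, 17 g; at first stacked in the slotted tube above the gate.
- ball3_center (a point): centre of steel ball 4 of 5, 16 mm, 17 g; at first stacked in the slotted tube above the gate.
- ball4_center (a point): centre of steel ball 5 of 5, 16 mm, 17 g; at first stacked in the slotted tube above the gate.
- jar: bystander, to be left alone: white wide-mouth jar, 90 mm wide, 140 mm tall; origin at the centre of its underside.
- bottle: bystander, to be left alone: clear bottle with a cap, 66 mm wide, 160 mm tall; origin at the centre of its underside.
- beaker: bystander, to be left alone: glass beaker, 60 mm wide, 70 mm tall; origin at the centre of its underside.
- rack: bystander, to be left alone: tube rack, 75 x 125 x 86 mm; origin at the centre of its underside.
- spatula: bystander, to be left alone: spatula, 170 mm long, lying; origin at the middle of its length, underside.
- dish: bystander, to be left alone: flat clear dish, 90 mm wide, 18 mm tall; origin at the centre of its underside.
There are look-alikes about, which are no part of the job. Of the things that look like the tray, the largest one is meant.

How it is judged:
By the outcome, as a careful person would: the job done as asked, in the order asked, and still so for the second after the job is handed in, while the arm keeps its last pose, push and grip.
It also fails if it takes over 51 s, if anything falls off the work surface, if the arm or the gripper's body presses on something with over 40 N, if the wrist force passes 120 N, or if a joint passes its speed limit or range.

### The arm

A 6-joint arm with a two-finger parallel gripper is mounted at the origin on the work surface. World frame = base frame: x ahead of the robot, y to its left, z up, the work surface at z = 0. Lengths are in m, angles in rad, forces in N, time in s.
With the tool pointing down it reaches from about 0.325 to 0.775 m from the base axis. Payload 9.3 kg.
Tool frame: the origin (TCP) lies midway between the tips of the shut fingers; the grasp point (between the pads) lies 19 mm behind it; z points along the fingers, x is the direction in which the jaws open and shut, and the axes are right-handed (so a half turn about z gives the same grasp; the last joint's range is limited). The gripper opens to 85 mm and grips with 20 to 120 N. Pads are 22 mm wide; open, the fingers measure 114 mm over their backs; the gripper's body (76 mm by 85 mm) begins 54 mm behind the grasp point. The pads swing forward as they close: fully open they stand 13 mm farther back than shut.
Start: joints at [-1.314, 0.259, 0.021, 1.334, 0, 1.418], TCP at [0.219, -0.504, 0.231] pointing down, gripper open.
Joint ranges: [-3.04, 3.04], [-0.91, 1.82], [-1.04, 1.36], [-1.92, 1.95], [-1.52, 1.45], [-3.14, 3.14]. Speed limits (rad/s): [2.22, 2.22, 2.79, 3.14, 3.14, 3.14].

### API

Orientations are given as a unit quaternion [x, y, z, w].
In Python, from bench import robot, cams gives the robot as it stands. Calls block until the motion is done:
- robot.goto(position, orientation): joint-space move of the TCP to a pose.
- robot.move_straight(position, max_speed=0.15, rot=None, threshold=None): straight line of the TCP; rot=None keeps the orientation; max_speed is the mean speed in m/s. With threshold (N) it stops when the force on the tool has changed by that much, and returns True; else False.
- robot.movej(angles): joint-space move.
- robot.move_gripper(opening, grip_force=None): finger opening in m; grip_force is the grip in N (None keeps the last); returns when the fingers have stopped.
- robot.sleep(seconds).
- robot.ik(position, orientation): joint angles nearest the present ones, or None.
- cams.snapshot(name): name is "side" or "top" or "wrist"; returns (picture, depth): 480x640x3 uint8, red, green, blue; 480x640 float32, m along the optical axis (not along the pixel's ray), 0 where there is no reading.
- cams.camera_params(name): a dict with "fx", "fy", "cx", "cy" (pixels), "R" (3x3) and "t" (3): a world point X has camera coordinates R X + t. Camera axes: x right, y down, z forward; pixel columns grow to the right and rows downward; lengths in m; the calibration is good to about 2 mm. A picture is of the moment at which its call begins: read the wrist's pose just before it. camera_params takes no time and is no camera call; for the wrist camera it gives the pose at the moment of the call.
A pose or a line that the arm cannot do raises robot.IKError and nothing moves.
- robot.finish_job(): hands the job in, once; it reports no verdict.
Readings, each from a call of its own:
- robot.current_time(): time.
- robot.current_joint_positions(): joint angles.
- robot.current_joint_velocities(): joint speeds.
- robot.current_joint_torque(): joint torques, N m.
- robot.current_ee_pos(): TCP position.
- robot.current_orientation(): TCP orientation.
- robot.current_force(): force on the tool from outside, world axes, zero at the start.
- robot.current_torque(): the same for the moment, N m.
- robot.current_grip_width(): finger opening in m.
Only numpy, scipy, OpenCV 4.12 (cv2) and the standard library are available. Lean on these libraries where they do the work, as an engineer would, in place of code of your own. Each camera call takes 0.05 s, during which the arm holds its last target.

## Working session

There is one attempt and no reset: what is moved stays moved. The work goes in short steps, each a Python script; the robot and the scene stay as the last script left them, time stands still between calls to the robot, and variables do not carry over. Pictures are saved under pics/ and viewed, and the job is handed in when it is done.

```bash
ls; mkdir -p pics; python3 - <<'E'
from bench import robot,cams
import cv2,numpy as np
for n in ["side","top","wrist"]:
    im,d=cams.snapshot(n); cv2.imwrite(f"pics/{n}0.png",im[:,:,::-1]); np.save(f"{n}0.npy",d)
    p=cams.camera_params(n); print(n,p)
print(robot.current_time(),robot.current_orientation())
E
```

```text
pics
side {'fx': 549.659989734155, 'fy': 549.659989734155, 'cx': 319.1097515656591, 'cy': 238.25930697218737, 'R': array([[-0.89798044, -0.43998327,  0.0067712 ],
       [-0.32506771,  0.6529159 , -0.68412851],
       [ 0.29658408, -0.61653511, -0.72933006]]), 't': array([0.47740478, 0.31690715, 1.34277799])}
top {'fx': 547.8505940223023, 'fy': 547.8505940223023, 'cx': 314.59114474294, 'cy': 237.32326326663312, 'R': array([[-0.02144043, -0.99976437, -0.00339384],
       [-0.99460888,  0.02167411, -0.10140714],
       [ 0.10145681,  0.00120133, -0.99483922]]), 't': array([-0.02967008,  0.54259399,  1.21341869])}
wrist {'fx': 354.28309860066025, 'fy': 354.28309860066025, 'cx': 313.35926803626086, 'cy': 246.69527661616578, 'R': array([[ 3.98567339e-01, -9.17139071e-01, -3.06257380e-05],
       [-8.78393667e-01, -3.81739089e-01,  2.87575786e-01],
       [-2.63758681e-01, -1.14591414e-01, -9.57757885e-01]]), 't': array([-0.54945099, -0.0371111 ,  0.37918045])}
0.15 [ 8.36195215e-01 -5.48431657e-01 -4.10746894e-04 -3.35471822e-04]
```

View pics/top0.png

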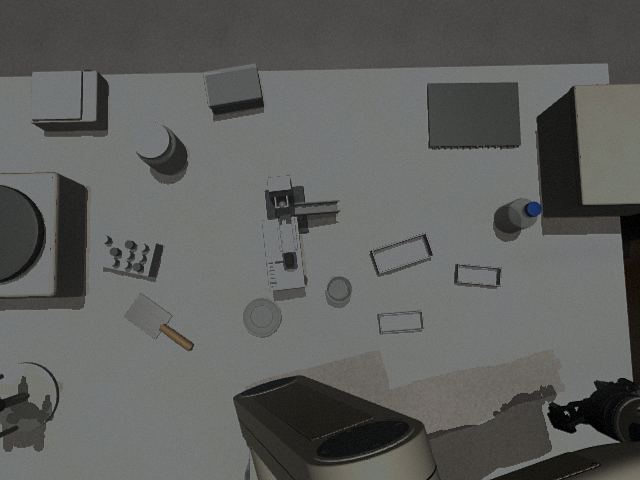

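View pics/side0.png

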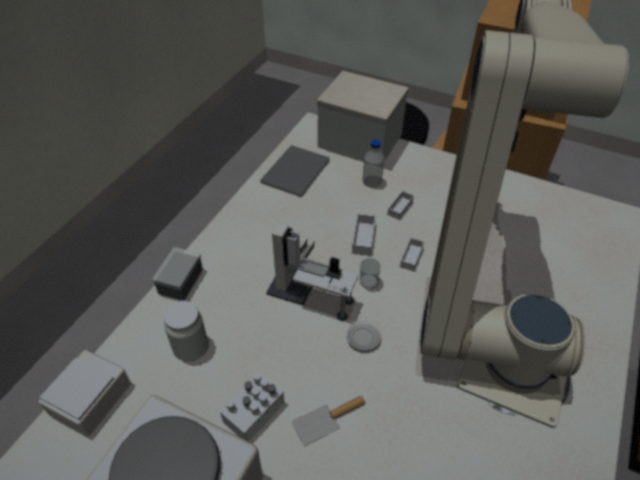

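View pics/wrist0.png

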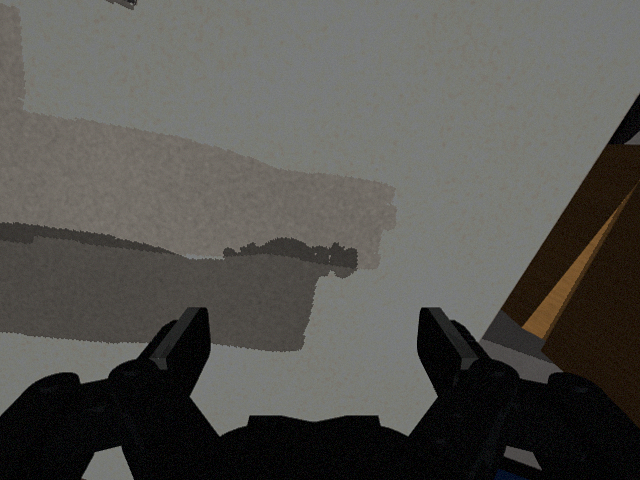

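The top view shows three tray-like objects: A (401,254), B (478,275) and C (400,322). A looks the largest. The dispenser is at about (282,235), with its chute toward +u (ending around (339,207)), the beaker is at (339,290) and the dish at (263,317). Next I'll look at enlarged crops.

```bash
python3 - <<'E'
import cv2,numpy as np
im=cv2.imread("pics/top0.png")
def crop(n,u0,u1,v0,v1,s):
    c=cv2.resize(im[v0:v1,u0:u1],None,fx=s,fy=s,interpolation=cv2.INTER_CUBIC)
    c=np.clip(c.astype(float)*1.5,0,255).astype(np.uint8)
    for u in range(u0-u0%10+10,u1,10):
        cv2.line(c,((u-u0)*s,0),((u-u0)*s,6),(0,0,255),1); cv2.putText(c,str(u),((u-u0)*s-10,16),0,.35,(0,0,255))
    for v in range(v0-v0%10+10,v1,10):
        cv2.line(c,(0,(v-v0)*s),(6,(v-v0)*s),(0,0,255),1); cv2.putText(c,str(v),(8,(v-v0)*s+4),0,.35,(0,0,255))
    cv2.imwrite(n,c)
crop("pics/top_disp.png",250,350,170,305,4)
crop("pics/top_tray.png",360,510,225,340,5)
E
```

```text
(no output)
```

View pics/top_disp.png

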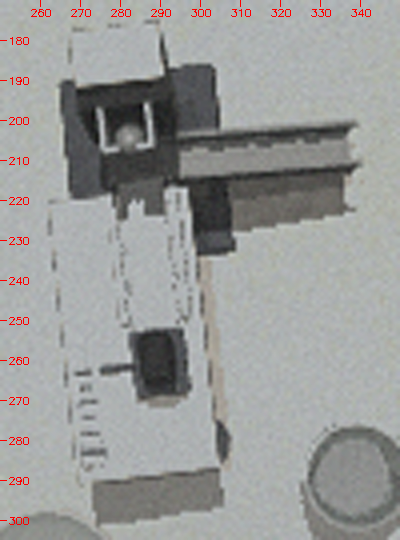

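View pics/top_tray.png

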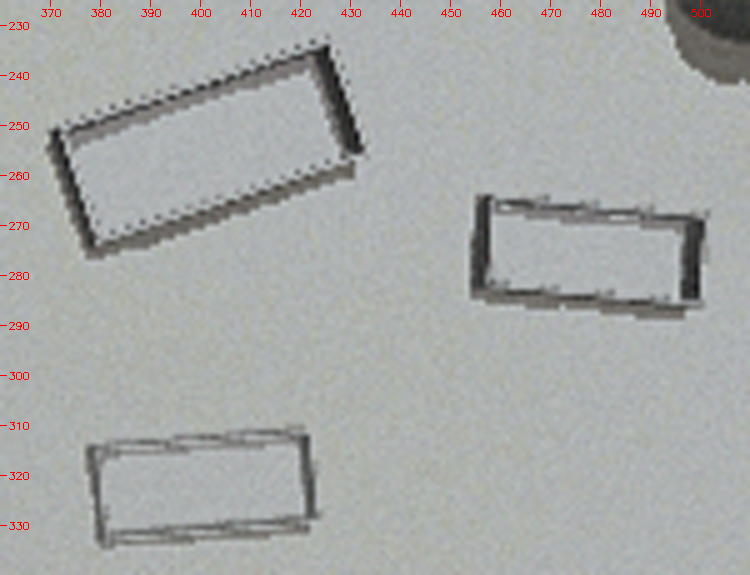

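A is the largest: its corners are about (371,251), (425,234), (431,256) and (379,275), and B and C are clearly smaller. On the dispenser, the handle is at (289,260), the pointer runs left to (275,262), and several ticks lie along u≈270–275. The lip is at about (338,206).

```bash
cat > h.py <<'E'
from bench import robot,cams
import cv2,numpy as np
from scipy.spatial.transform import Rotation as Ro
def ray(p,u,v,z):
    R,t=p["R"],p["t"]; C=-R.T@t
    d=R.T@np.array([(u-p["cx"])/p["fx"],(v-p["cy"])/p["fy"],1.])
    return C+d*(z-C[2])/d[2]
def proj(p,X):
    c=p["R"]@np.asarray(X)+p["t"]; return np.array([p["fx"]*c[0]/c[2]+p["cx"],p["fy"]*c[1]/c[2]+p["cy"]])
def crop(im,n,u0,u1,v0,v1,s,g=1.5,st=10):
    c=cv2.resize(im[v0:v1,u0:u1,::-1],None,fx=s,fy=s,interpolation=cv2.INTER_CUBIC)
    c=np.clip(c.astype(float)*g,0,255).astype(np.uint8)
    for u in range(u0-u0%st+st,u1,st):
        cv2.line(c,((u-u0)*s,0),((u-u0)*s,6),(0,0,255),1); cv2.putText(c,str(u),((u-u0)*s-10,16),0,.35,(0,0,255))
    for v in range(v0-v0%st+st,v1,st):
        cv2.line(c,(0,(v-v0)*s),(6,(v-v0)*s),(0,0,255),1); cv2.putText(c,str(v),(8,(v-v0)*s+4),0,.35,(0,0,255))
    cv2.imwrite(n,c)
# tool down with jaw axis (tool x) at yaw a in world
def down(a): # x=(cos,sin,0), z=(0,0,-1), y = z cross x
    x=np.array([np.cos(a),np.sin(a),0]); z=np.array([0,0,-1.]); y=np.cross(z,x)
    return Ro.from_matrix(np.c_[x,y,z]).as_quat()
E
python3 - <<'E'
from h import *
p=cams.camera_params("top")
np.set_printoptions(precision=4,suppress=True)
c=np.array([ray(p,*q,.038) for q in [(371,251),(425,234),(431.5,256.5),(379,275)]])
print(c,c.mean(0),np.linalg.norm(np.diff(c,axis=0,append=c[:1]),axis=1))
for q in [((455,265)),(500,269),(499,286),(455,283)]: print('B',ray(p,*q,.03))
for n,q,z in [("lipL",(338,201),.081),("lipR",(338,212),.081),("deck tl",(262,220),.113),("deck br",(304,287),.113),("deck bl",(272,291),.113),("handle",(288.5,259),.17),("ptr",(275,263),.118),("tick4",(273,283),.122),("baseBR tip",(303,186),.01)]:
    print(n,ray(p,*q,z))
q=robot.current_joint_positions();print(q, robot.current_ee_pos())
E
```

```text
[[ 0.5072 -0.167   0.038 ]
 [ 0.5429 -0.2895  0.038 ]
 [ 0.492  -0.3019  0.038 ]
 [ 0.4532 -0.1832  0.038 ]] [ 0.4988 -0.2354  0.038 ] [0.1275 0.0524 0.1249 0.0564]
B [ 0.4722 -0.3555  0.03  ]
B [ 0.461 -0.456  0.03 ]
B [ 0.4231 -0.4516  0.03  ]
B [ 0.4319 -0.3536  0.03  ]
lipL [ 0.6149 -0.0942  0.081 ]
lipR [ 0.5907 -0.0936  0.081 ]
deck tl [0.5724 0.069  0.113 ]
deck br [ 0.4293 -0.0171  0.113 ]
deck bl [0.4224 0.0498 0.113 ]
handle [0.485  0.0114 0.17  ]
ptr [0.4805 0.0424 0.118 ]
tick4 [0.4388 0.0468 0.122 ]
baseBR tip [ 0.6638 -0.0171  0.01  ]
[-1.3136  0.2591  0.021   1.3337 -0.0001  1.4182] [ 0.2191 -0.5043  0.2308]
```

```bash
python3 - <<'E'
from h import *
np.set_printoptions(precision=4,suppress=True)
p=cams.camera_params("wrist"); C=-p["R"].T@p["t"]
T=Ro.from_quat(robot.current_orientation()).as_matrix()
print("cam in tool",T.T@(C-robot.current_ee_pos()), "\n",T.T@p["R"].T)
for th in [5,6]:
  t=np.radians(th)
  for a in [t,t+np.pi, t-np.pi]:
    for pos in [(.46,-.05,.35),(.62,-.2,.02),(.45,.01,.131)]:
        q=robot.ik(pos,down(a)); print(th,round(a,2),pos,None if q is None else np.array(q))
q=robot.ik((.499,-.235,.1),down(np.radians(15)));print(q)
q=robot.ik((.499,-.235,.1),down(np.radians(195)));print(q)
E
```

```text
cam in tool [-0.0005 -0.0736 -0.143 ] 
 [[ 1.     -0.0002  0.001 ]
 [-0.0001  0.9577  0.2877]
 [-0.001  -0.2877  0.9577]]
5 0.09 (0.46, -0.05, 0.35) [-0.2899  0.0984  0.1178  1.5902  0.      1.1936]
5 0.09 (0.62, -0.2, 0.02) [-0.4407  0.5505 -0.0748  0.9455  0.      1.0428]
5 0.09 (0.45, 0.01, 0.131) [-0.1646  0.1457 -0.3912  1.0338  0.      1.3189]
5 3.23 (0.46, -0.05, 0.35) [-0.2899  0.0984  0.1178  1.5902  0.     -1.948 ]
5 3.23 (0.62, -0.2, 0.02) [-0.4407  0.5505 -0.0748  0.9455  0.     -2.0988]
5 3.23 (0.45, 0.01, 0.131) [-0.1646  0.1457 -0.3912  1.0338  0.     -1.8227]
5 -3.05 (0.46, -0.05, 0.35) [-0.2899  0.0984  0.1178  1.5902  0.     -1.948 ]
5 -3.05 (0.62, -0.2, 0.02) [-0.4407  0.5505 -0.0748  0.9455  0.     -2.0988]
5 -3.05 (0.45, 0.01, 0.131) [-0.1646  0.1457 -0.3912  1.0338  0.     -1.8227]
6 0.1 (0.46, -0.05, 0.35) [-0.2899  0.0984  0.1178  1.5902  0.      1.1761]
6 0.1 (0.62, -0.2, 0.02) [-0.4407  0.5505 -0.0748  0.9455  0.      1.0254]
6 0.1 (0.45, 0.01, 0.131) [-0.1646  0.1457 -0.3912  1.0338  0.      1.3015]
6 3.25 (0.46, -0.05, 0.35) [-0.2899  0.0984  0.1178  1.5902  0.     -1.9655]
6 3.25 (0.62, -0.2, 0.02) [-0.4407  0.5505 -0.0748  0.9455  0.     -2.1162]
6 3.25 (0.45, 0.01, 0.131) [-0.1646  0.1457 -0.3912  1.0338  0.     -1.8401]
6 -3.04 (0.46, -0.05, 0.35) [-0.2899  0.0984  0.1178  1.5902  0.     -1.9655]
6 -3.04 (0.62, -0.2, 0.02) [-0.4407  0.5505 -0.0748  0.9455  0.     -2.1162]
6 -3.04 (0.45, 0.01, 0.131) [-0.1646  0.1457 -0.3912  1.0338  0.     -1.8401]
[-0.5923  0.3319 -0.2199  1.019   0.      0.7167]
[-0.5923  0.3319 -0.2199  1.019   0.     -2.4249]
```

```bash
python3 - <<'E'
from h import *
from scipy.optimize import least_squares
np.set_printoptions(precision=4,suppress=True)
p=cams.camera_params("top")
D=np.array([(-18,50,113),(-168,50,113),(-168,-25,113),(13.5,-115,81),(-13.5,-115,81),(-110,32,118)])/1e3
U=np.array([(262.5,220),(272.5,291),(304,286.5),(338,201),(338,212),(275,263)])
def W(x): c,s=np.cos(x[2]),np.sin(x[2]); return D@np.array([[c,-s,0],[s,c,0],[0,0,1]]).T+[x[0],x[1],0]
f=lambda x:(np.array([proj(p,w) for w in W(x)])-U).ravel()
r=least_squares(f,[.6,.02,.1],loss='soft_l1'); print(r.x,np.degrees(r.x[2]),f(r.x).reshape(-1,2))
# side view check
im,d=cams.snapshot("side"); ps=cams.camera_params("side")
crop(im,"pics/side_disp.png",260,400,200,330,5)
for n,q in zip(["d1","d2","d3","lip","lip2","ptr"],W(r.x)): print(n,q,proj(ps,q))
E
```

```text
[0.5939 0.0199 0.0854] 4.89198783189963 [[-0.129   0.2879]
 [-3.1624  0.1206]
 [ 1.0569  0.7739]
 [-0.3433 -1.0357]
 [ 1.032   0.147 ]
 [-0.025  -0.5382]]
d1 [0.5717 0.0682 0.113 ] [293.2723 277.1771]
d2 [0.4223 0.0554 0.113 ] [349.4488 294.589 ]
d3 [ 0.4287 -0.0193  0.113 ] [359.067  272.6778]
lip [ 0.6172 -0.0935  0.081 ] [306.445  238.1867]
lip2 [ 0.5903 -0.0958  0.081 ] [315.5052 240.8087]
ptr [0.4816 0.0424 0.118 ] [329.9444 281.2077]
```

View pics/side_disp.png

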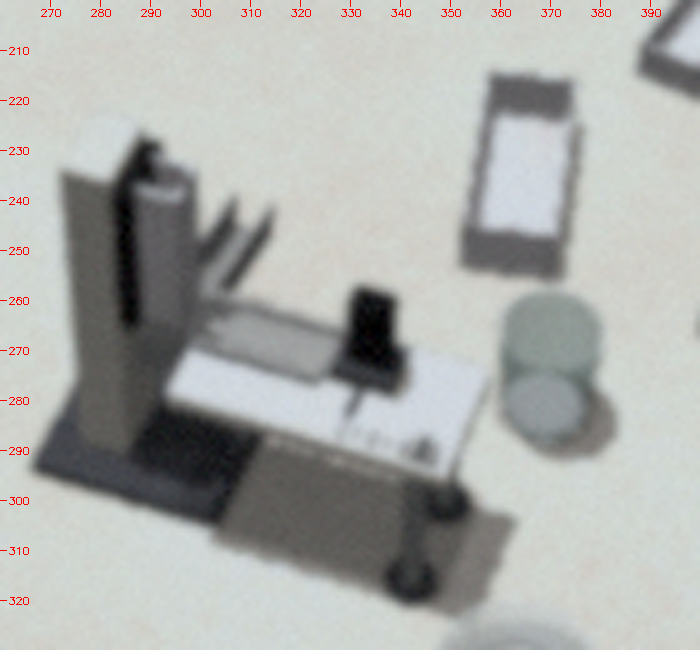

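The side view agrees with the fitted pose: the lip is predicted at (306–315, 238–241) and seen at (307–314, 239–240). I'm going to tray A now and will check the choice close up with the wrist camera.

```bash
python3 - <<'E'
from h import *
np.set_printoptions(precision=4,suppress=True)
u=np.array([.2946,-.9557]); c=np.array([.4988,-.2354])
g=c+.025*u
a=np.radians(17.1-180)
t0=robot.current_time()
robot.goto([*g,.12],down(a)); print(robot.current_time()-t0)
im,d=cams.snapshot("wrist"); p=cams.camera_params("wrist"); cv2.imwrite("pics/w1.png",np.clip(im[:,:,::-1]*1.5,0,255).astype(np.uint8))
print([proj(p,[*(c+s*.065*u+k*.028*np.array([.9557,.2946])),.038]) for s in(-1,1) for k in (-1,1)])
E
```

```text
3.2582999999999998
[array([351.5027, 370.2951]), array([275.8737, 370.345 ]), array([357.6194, 194.7052]), array([269.4569, 194.7894])]
```

View pics/w1.png

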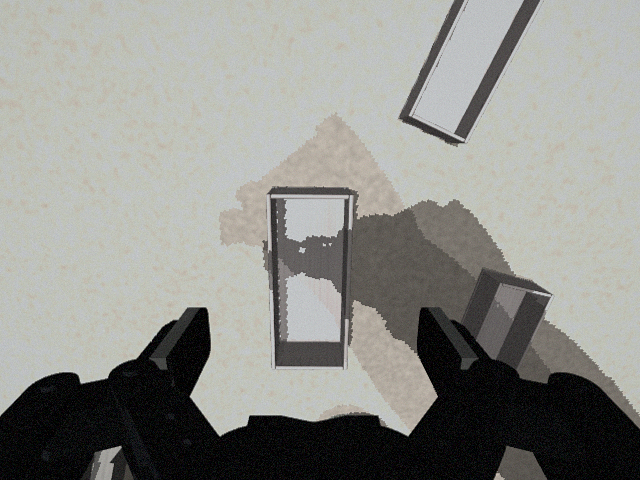

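The predicted corners match to within about 3 px: seen at (268,190), (356,190), (348,368) and (273,368). The tray is centred between the fingers, and B at the top right (470,70) and the one at (510,310) are clearly not it. I'm grasping this one.

```bash
python3 - <<'E'
from h import *
np.set_printoptions(precision=4,suppress=True)
u=np.array([.2946,-.9557]); c=np.array([.4988,-.2354]); g=c+.025*u
robot.move_straight([*g,.004],max_speed=.12,threshold=15); print(robot.current_ee_pos(),robot.current_force())
robot.move_gripper(.03,grip_force=50); print("w",robot.current_grip_width(),robot.current_force())
e=robot.current_ee_pos()
robot.move_straight([e[0],e[1],e[2]+.02],max_speed=.1); print(robot.current_grip_width(),robot.current_force(),robot.current_ee_pos(),robot.current_time())
im,d=cams.snapshot("wrist"); cv2.imwrite("pics/w2.png",np.clip(im[:,:,::-1]*1.5,0,255).astype(np.uint8))
E
```

```text
[ 0.5065 -0.2595  0.0046] [-0.4383 -0.3564  0.1979]
w 0.055287960109664094 [0.529  0.7005 6.1545]
0.05545643191316679 [-0.1115 -1.3113 -1.6919] [ 0.5068 -0.2597  0.025 ] 5.375
```

View pics/w2.png

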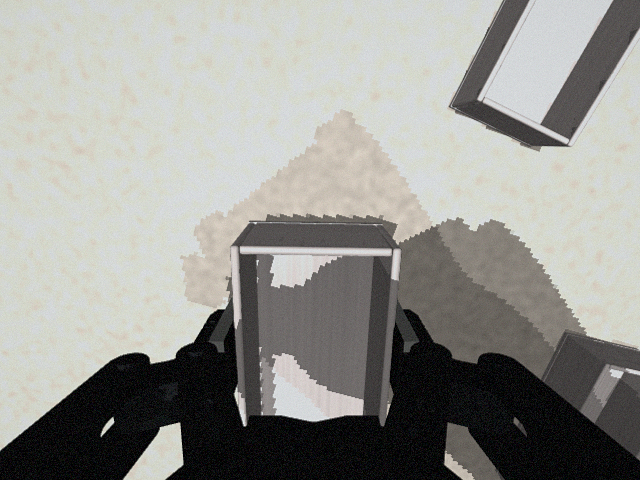

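The tray is held: width 55.4 mm, and the 1.7 N force corresponds to about 170 g. Next I'll carry it low to a point in front of the chute and slide it in under the lip.

```bash
cat >> h.py <<'E'
DX=np.array([0.5939,0.0199]); TH=0.0854
def dw(x,y): # dispenser mm -> world xy
    c,s=np.cos(TH),np.sin(TH); return DX+np.array([c*x-s*y,s*x+c*y])/1e3
def wd(P):
    c,s=np.cos(TH),np.sin(TH); d=(np.asarray(P)[:2]-DX)*1e3; return np.array([c*d[0]+s*d[1],-s*d[0]+c*d[1]])
E
python3 - <<'E'
from h import *
np.set_printoptions(precision=4,suppress=True)
R=down(TH-np.pi)
robot.move_straight([*dw(0,-262),.018],max_speed=.12,rot=R); print(robot.current_time())
robot.move_straight([*dw(0,-182),.012],max_speed=.08,threshold=8); print(robot.current_time(),robot.current_ee_pos(),wd(robot.current_ee_pos()),robot.current_force())
for n in ["wrist","top","side"]:
    im,d=cams.snapshot(n); cv2.imwrite(f"pics/{n}3.png",np.clip(im[:,:,::-1]*1.5,0,255).astype(np.uint8)); 
    if n=="top": crop(im,"pics/top3c.png",260,420,170,290,5)
    if n=="side": crop(im,"pics/side3c.png",240,400,190,310,5)
E
```

```text
6.5
7.65 [ 0.6096 -0.1619  0.0121] [   0.1298 -182.4848] [ 0.6063  0.3375 -0.3957]
```

View pics/wrist3.png

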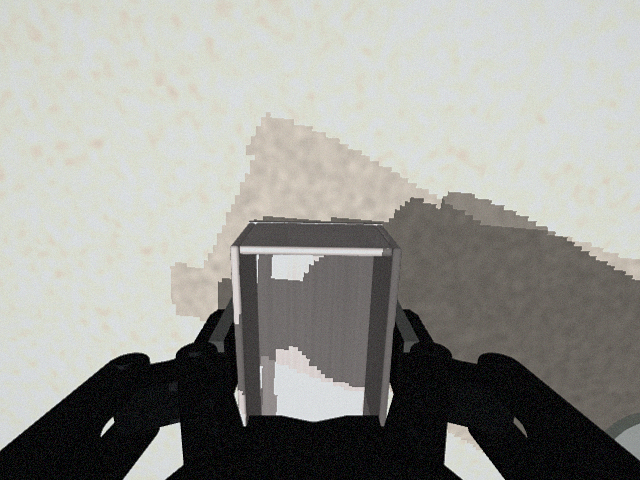

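View pics/top3c.png

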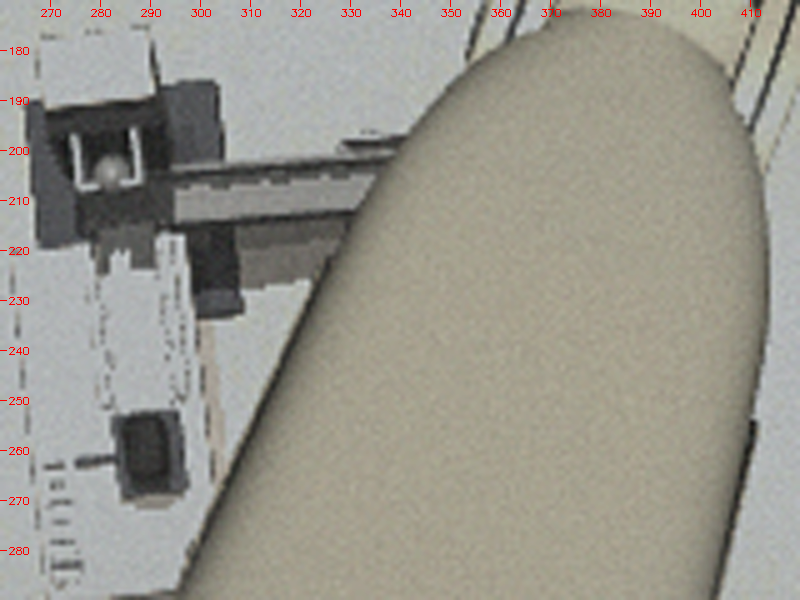

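View pics/side3c.png

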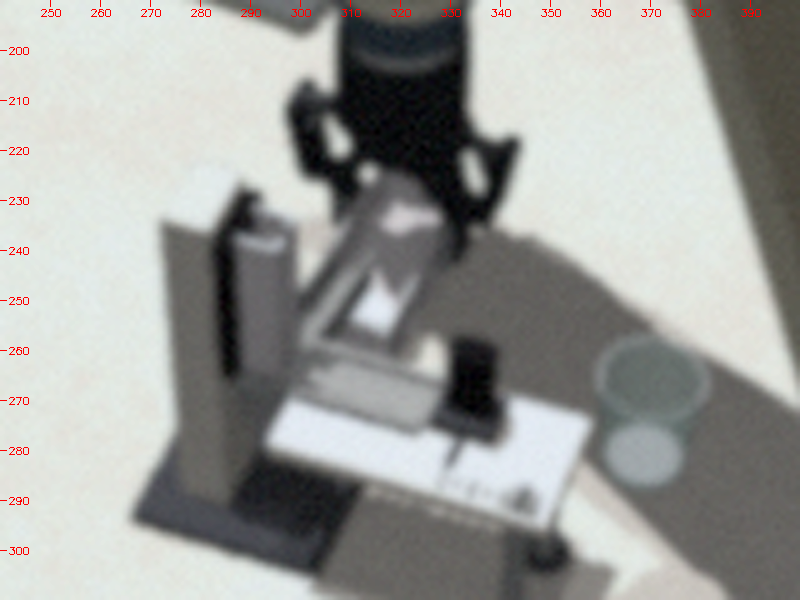

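The tray's near corner shows in the top view at (328,199), just short of the lip (338), and no contact force was felt. I'm lowering and releasing it, then backing off to check.

```bash
python3 - <<'E'
from h import *
np.set_printoptions(precision=4,suppress=True)
print("near corner disp",wd(ray(cams.camera_params("top"),328,199,.045)))
e=robot.current_ee_pos()
print(robot.move_straight([e[0],e[1],.0035],max_speed=.04,threshold=3),robot.current_ee_pos(),robot.current_force())
robot.move_gripper(.085); print(robot.current_grip_width())
e=robot.current_ee_pos()
robot.move_straight([*dw(0,-182),.13],max_speed=.15)
im,d=cams.snapshot("wrist"); cv2.imwrite("pics/w4.png",np.clip(im[:,:,::-1]*1.5,0,255).astype(np.uint8))
p=cams.camera_params("wrist")
for x,y,z in [(-28,-222,38),(28,-222,38),(-12.5,-115,81),(12.5,-115,81)]: print(x,y,proj(p,[*dw(x,y),z/1e3]))
print(robot.current_time())
E
```

```text
near corner disp [ 24.0238 -95.7153]
True [ 0.6099 -0.1624  0.0044] [ 0.8492 -0.9524  1.7367]
0.08519667823160901
-28 -222 [355.1799 191.9814]
28 -222 [270.1333 191.9982]
-12.5 -115 [332.5818 371.9712]
12.5 -115 [292.8456 372.0012]
9.5
```

View pics/w4.png

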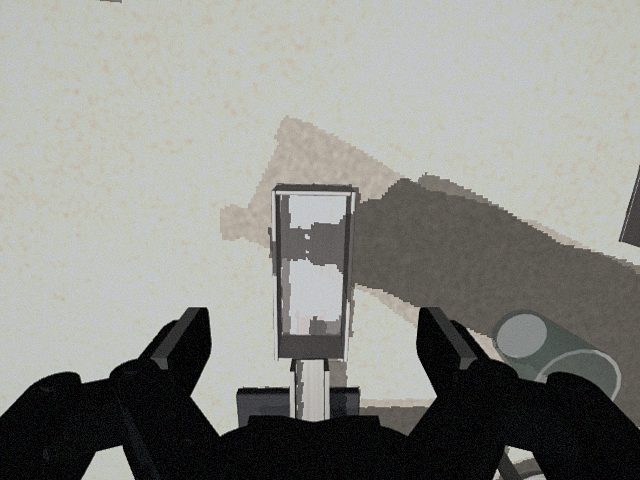

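```bash
python3 - <<'E'
from h import *
np.set_printoptions(precision=1,suppress=True)
p=cams.camera_params("wrist")
for x,y,z in [(0,-92,38),(0,-95,38),(0,-95,3),(0,-115,57),(0,-115,61),(0,-115,81),(0,-45,10),(0,-100,38),(0,-120,38)]: print(x,y,z,proj(p,[*dw(x,y),z/1e3]))
print("far rim",wd(ray(p,315,187,.038)),"near rim",wd(ray(p,312,359,.038)),wd(ray(p,312,335,.003)))
im,d=cams.snapshot("top"); crop(im,"pics/top5.png",260,420,170,290,5)
im,d=cams.snapshot("side"); crop(im,"pics/side5.png",240,400,190,310,5)
im,d=cams.snapshot("wrist"); crop(im,"pics/w5.png",220,400,320,440,4)
E
```

```text
0 -92 38 [312.8 362.5]
0 -95 38 [312.8 359.1]
0 -95 3 [312.8 334.9]
0 -115 57 [312.7 350.3]
0 -115 61 [312.7 353.6]
0 -115 81 [312.7 372. ]
0 -45 10 [312.8 389.6]
0 -100 38 [312.8 353.4]
0 -120 38 [312.7 329.9]
far rim [  -1.5 -225.3] near rim [  0.6 -95.1] [  0.7 -94.9]
```

View pics/top5.png

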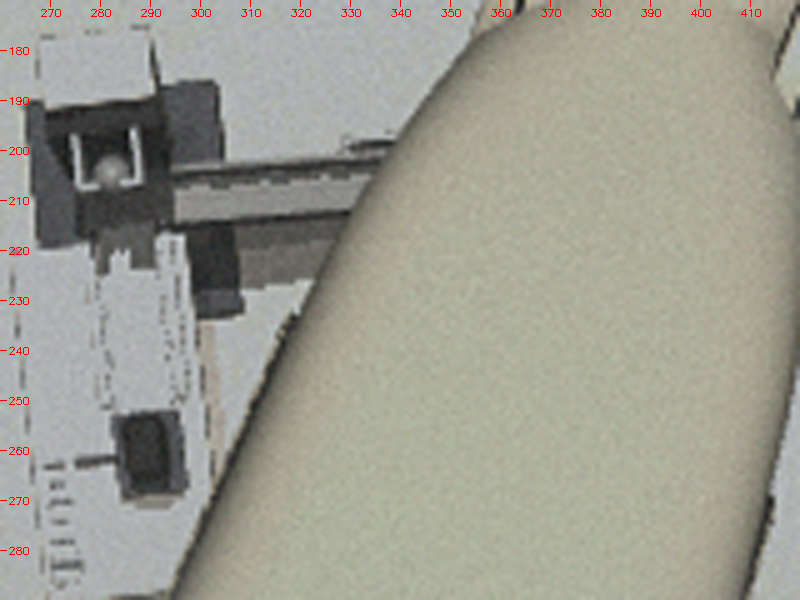

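View pics/side5.png

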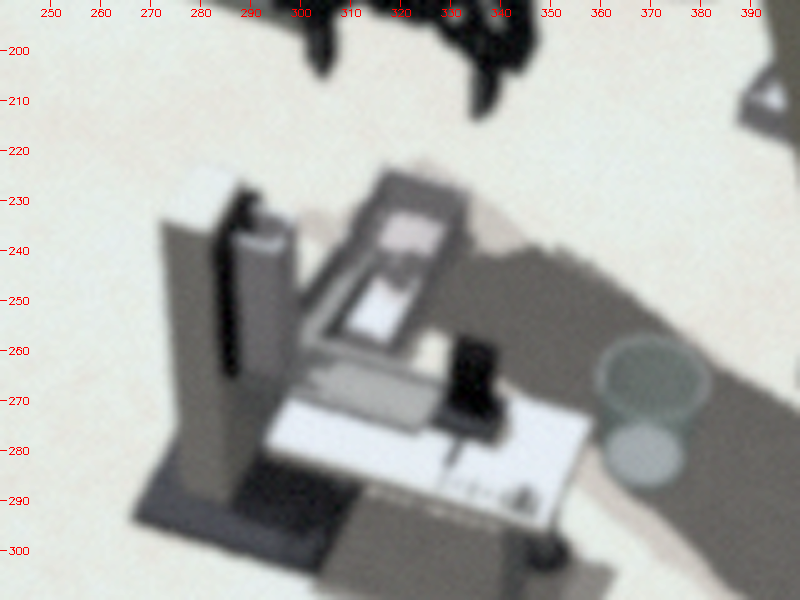

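View pics/w5.png

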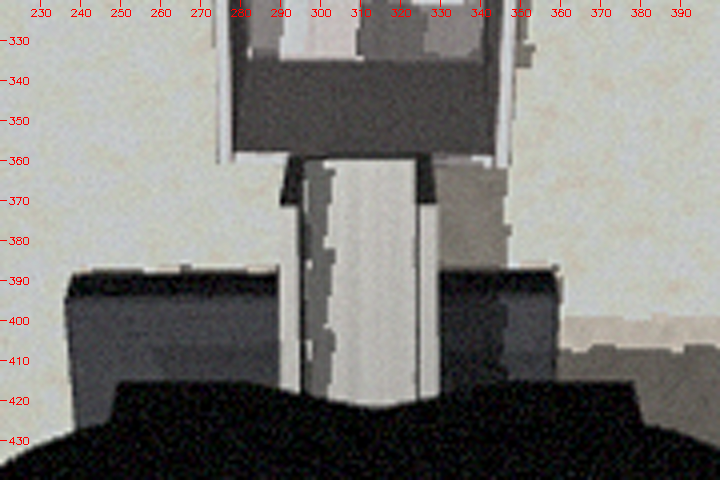

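```bash
python3 - <<'E'
from h import *
np.set_printoptions(precision=1,suppress=True)
p=cams.camera_params("wrist"); im,d=cams.snapshot("wrist"); np.save("w5d.npy",d)
C=-p["R"].T@p["t"]
def pt(u,v):
    z=d[v,u]; X=p["R"].T@(z*np.array([(u-p["cx"])/p["fx"],(v-p["cy"])/p["fy"],1])-p["t"]); return *wd(X),X[2]*1e3
for u in (293,310,322,335):
  for v in (340,350,354,356,357,358,359,360,361,363,366,370,373,380,400): print(u,v,np.array(pt(u,v)),im[v,u])
E
```

```text
293 340 [ 16.5 -96.9  14.1] [53 48 47]
293 350 [ 15.9 -95.4  26.5] [48 47 46]
293 354 [ 15.5 -96.4  33.4] [47 47 46]
293 356 [ 15.4 -96.1  35.6] [47 46 44]
293 357 [ 15.2 -97.1  38.4] [44 47 44]
293 358 [  13.9 -109.7   58.3] [55 49 50]
293 359 [  13.8 -110.6   60.8] [28 31 29]
293 360 [  13.7 -110.8   62.2] [26 20 17]
293 361 [  13.6 -111.4   64.2] [29 26 26]
293 363 [  13.4 -112.    67.3] [18 22 22]
293 366 [  13.1 -113.3   72.4] [30 21 26]
293 370 [  12.7 -115.1   79.1] [18 22 20]
293 373 [  12.5 -115.    82.1] [132 128 125]
293 380 [  12.6 -110.1   82.4] [129 126 123]
293 400 [ 12.6 -97.9  85.9] [126 124 121]
310 340 [  2.5 -96.6  13.8] [44 45 45]
310 350 [  2.4 -96.6  28.3] [48 45 45]
310 354 [  2.3 -96.6  33.7] [46 41 42]
310 356 [  2.3 -97.1  37.1] [43 45 42]
310 357 [  2.3 -96.7  37.9] [44 43 44]
310 358 [   2.1 -110.5   59.5] [36 34 29]
310 359 [   2.1 -110.2   60.3] [47 49 47]
310 360 [   2.1 -110.5   61.8] [124 123 120]
310 361 [   2.1 -109.6   61.7] [132 131 127]
310 363 [   2.1 -107.9   61.4] [126 129 126]
310 366 [   2.1 -106.3   62.6] [129 128 127]
310 370 [   2.1 -103
[... 671 characters left out ...]
.2 -101.2   63.4] [124 124 121]
322 380 [ -6.2 -96.1  64.1] [124 128 121]
322 400 [ -6.2 -83.   68.2] [121 123 121]
335 340 [-18.2 -96.1  12.9] [41 38 39]
335 350 [-17.4 -96.1  27.6] [43 39 35]
335 354 [-17.1 -95.7  32.4] [40 42 42]
335 356 [-17.  -95.3  34.5] [47 44 44]
335 357 [-16.8 -96.2  37.1] [41 40 40]
335 358 [-16.7 -96.2  38.4] [62 58 58]
335 359 [-16.7 -95.2  38.3] [84 80 78]
335 360 [-16.8 -94.2  38.1] [90 87 86]
335 361 [-16.7 -93.8  38.7] [60 60 57]
335 363 [-19.5 -64.9  -0.1] [82 80 74]
335 366 [-19.5 -62.7   1.2] [79 75 73]
335 370 [-19.7 -57.6  -0.2] [85 80 73]
335 373 [-19.7 -54.8   0.3] [82 80 72]
335 380 [-19.8 -48.1   1.2] [85 83 77]
335 400 [-19.5 -33.8   9.9] [30 33 36]
```

Depth settles it. The lip's floor end is at y −110.5 (z 61) in my frame, so the frame is about 4.5 mm off in y and 2.5 mm in x. The tray's near inner wall is at y −96, which puts the lip 14.5 mm inside the tray. It leaves about 110 mm beyond, so the balls landing up to 80 mm out have 30 mm to spare. The tray stays where it is, and I move on to the gate.

```bash
sed -i 's/^DX=.*/DX=np.array([0.5939,0.0199])+np.array([[0.99636,-0.0853],[0.0853,0.99636]])@[.0025,.0045]; TH=0.0854/' h.py
python3 - <<'E'
from h import *
np.set_printoptions(precision=1,suppress=True)
print("handle/ptr from top:",wd(ray(cams.camera_params("top"),289,258.5,.17)),wd(ray(cams.camera_params("top"),275,262.5,.118)))
e=robot.current_ee_pos()
robot.move_straight([e[0],e[1],.22],max_speed=.2)
robot.goto([*dw(-110,0),.22],down(TH)); print(robot.current_time())
im,d=cams.snapshot("wrist"); p=cams.camera_params("wrist"); cv2.imwrite("pics/w6.png",np.clip(im[:,:,::-1]*1.5,0,255).astype(np.uint8)); np.save("w6d.npy",d); np.save("w6p.npy",p,allow_pickle=True)
for q in [(-110,0,170),(-110,32,118),(-122,8,170),(-98,-8,170),(-168,50,113),(-168,-25,113)]: print(q,proj(p,[*dw(*q[:2]),q[2]/1e3]))
im,d=cams.snapshot("top"); crop(im,"pics/top6.png",260,420,170,290,5)
E
```

```text
handle/ptr from top: [-110.9   -4.7] [-112.5   27.5]
13.15
(-110, 0, 170) [312.9 272.4]
(-110, 32, 118) [313.  202.6]
(-122, 8, 170) [292.1 259.3]
(-98, -8, 170) [333.3 285.1]
(-168, 50, 113) [229.5 175.6]
(-168, -25, 113) [236.2 276.3]
```

View pics/w6.png

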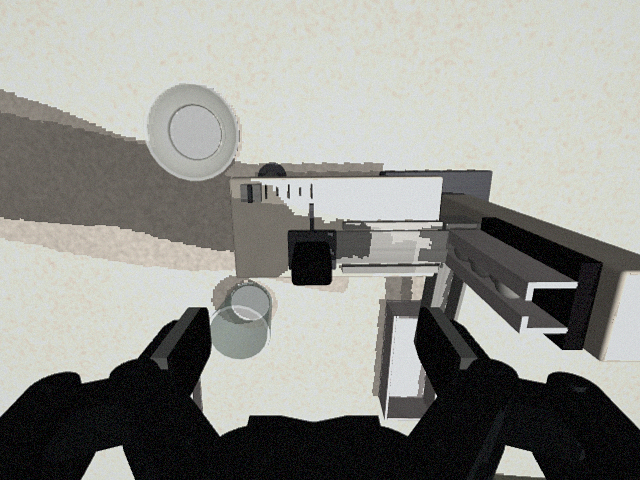

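View pics/top6.png

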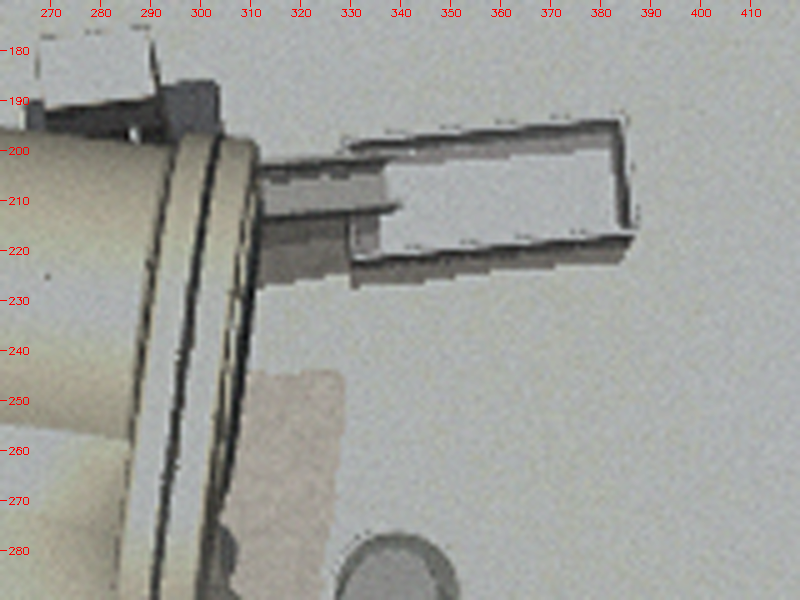

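The top view confirms the placing: the lip at u≈338 lies inside the tray (u 330–386), which is in line with the chute. The wrist view matches the predicted handle (312,263) and pointer tip (312,203). Next I'll enlarge the marks and the clip.

```bash
python3 - <<'E'
from h import *
im=cv2.imread("pics/w6.png")[:,:,::-1]
crop(im,"pics/w6c.png",225,345,165,255,6,1.0)
E
```

```text
(no output)
```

View pics/w6c.png

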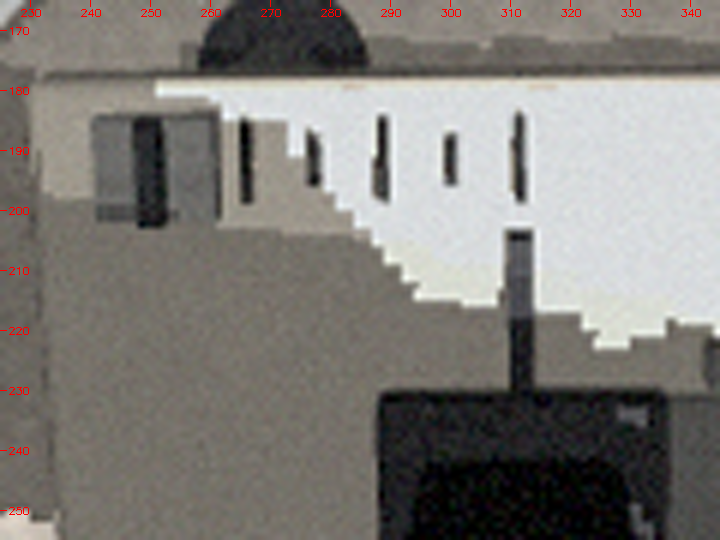

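The steel clip is at u 241–261, v 184–202, with its dark ridge at u≈250.3 and the ridge's near end at (250.3,202.5). The pointer tip is at (311.3,203.5). The five thin ticks at u 266–311 are just a scale.

```bash
python3 - <<'E'
from h import *
np.set_printoptions(precision=1,suppress=True)
p=np.load("w6p.npy",allow_pickle=True).item()
m=wd(ray(p,250.3,202,.122)); q=wd(ray(p,311.3,203.8,.118)); print(m,q,q-m)
d=np.load("w6d.npy")
def pt(u,v):
    z=d[v,u]; X=p["R"].T@(z*np.array([(u-p["cx"])/p["fx"],(v-p["cy"])/p["fy"],1])-p["t"]); return np.array([*wd(X),X[2]*1e3])
print(pt(250,195),pt(311,210),pt(312,270),pt(290,240))
# descend
t=robot.current_time()
robot.move_gripper(.06)
print(robot.current_time()-t)
robot.move_straight([*dw(q[0],0),.133],max_speed=.1,threshold=10)
print(robot.current_ee_pos(),robot.current_force(),robot.current_time())
im,d=cams.snapshot("wrist"); cv2.imwrite("pics/w7.png",np.clip(im[:,:,::-1]*1.5,0,255).astype(np.uint8))
E
```

```text
[-152.9   33.1] [-111.2   31.1] [41.7 -1.9]
[-152.7   38.   122.7] [-111.4   27.2  120.5] [-110.5    1.8  170.8] [-126.     7.1  125.7]
0.375
[0.5 0.  0.1] [-0.4 -0.2  0.1] 14.6417
```

View pics/w7.png

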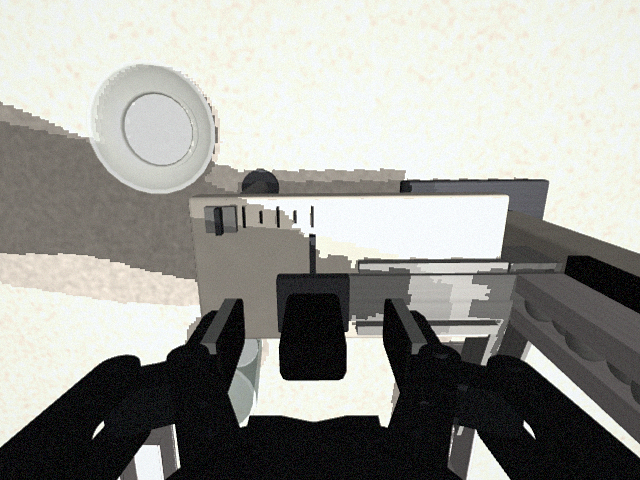

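The handle sits centred between the fingers, and the pull needed is about 41.7 mm, inside the stated 28–44 mm. I'm gripping it and pulling along −x, stopping slightly short so I can measure.

```bash
python3 - <<'E'
from h import *
np.set_printoptions(precision=2,suppress=True)
robot.move_gripper(.01,grip_force=70); print("w",robot.current_grip_width()*1e3,robot.current_force())
e0=robot.current_ee_pos(); print(e0*1e3,wd(e0))
dx=np.array([np.cos(TH),np.sin(TH)])
t=robot.current_time()
robot.move_straight([*(np.array(e0)[:2]-.0405*dx),e0[2]],max_speed=.06)
print(robot.current_time()-t,wd(robot.current_ee_pos()),robot.current_force(),robot.current_grip_width()*1e3)
im,d=cams.snapshot("wrist"); p=cams.camera_params("wrist"); np.save("w8p.npy",p,allow_pickle=True); crop(im,"pics/w8c.png",200,360,180,300,5); cv2.imwrite("pics/w8.png",np.clip(im[:,:,::-1]*1.5,0,255).astype(np.uint8))
print(robot.current_time())
E
```

```text
w 23.291329456809503 [-0.91 -0.35  6.05]
[485.25  15.09 133.43] [-111.16   -0.03]
0.8249999999999993 [-150.24   -0.35] [ 8.94 -0.86 -4.12] 23.2322181647563
15.9833
```

View pics/w8.png

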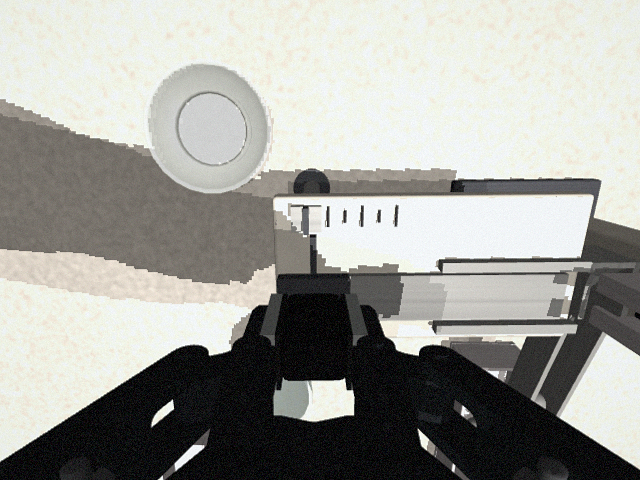

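View pics/w8c.png

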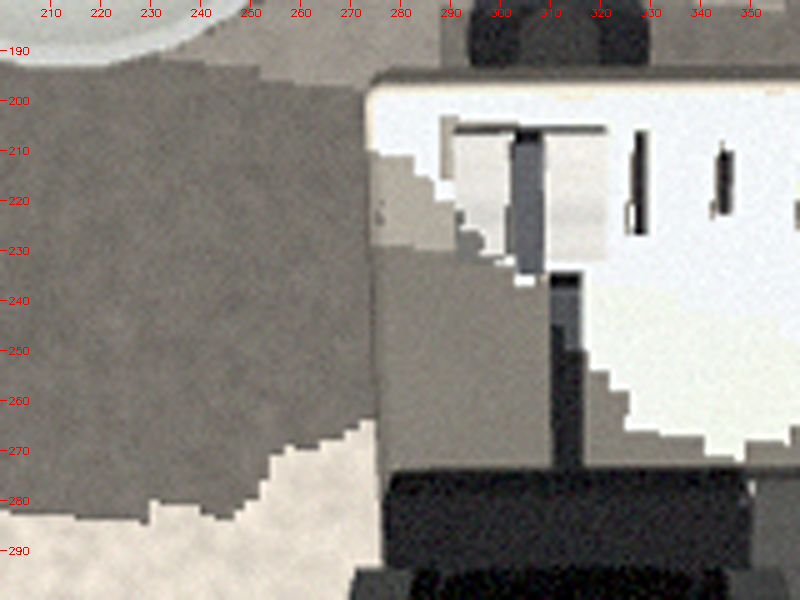

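The ridge is at u 302–309 (centre ~305.5, near end v≈234) and the pointer tip at u 310–316.5 (centre ~313.3, v≈235). It is still a few millimetres short, so I'll convert the offset and correct.

```bash
python3 - <<'E'
from h import *
np.set_printoptions(precision=2,suppress=True)
p=np.load("w8p.npy",allow_pickle=True).item()
m=wd(ray(p,305.6,233.5,.122)); q=wd(ray(p,313.3,235.5,.118)); print(m,q,q-m)
dd=(q-m)[0]/1e3
dx=np.array([np.cos(TH),np.sin(TH)])
e=np.array(robot.current_ee_pos()); print(wd(e), robot.current_time())
# command was e0-.0405; steady state lag: command relative to the previous target
e0=np.array([.48525,.01509]); tgt=e0-(.0405+dd)*dx
robot.move_straight([*tgt,e[2]],max_speed=.03)
robot.sleep(.3)
print("cmd",.0405+dd,wd(robot.current_ee_pos()),robot.current_force(),robot.current_grip_width()*1e3)
im,d=cams.snapshot("wrist"); p=cams.camera_params("wrist"); np.save("w9p.npy",p,allow_pickle=True); crop(im,"pics/w9c.png",270,360,190,280,7)
im,d=cams.snapshot("top"); crop(im,"pics/top9.png",290,400,180,240,7)
print(robot.current_time())
E
```

```text
[-153.47   33.13] [-149.99   31.12] [ 3.48 -2.01]
[-150.16   -0.36] 15.9833
cmd 0.04398113037113899 [-153.6    -0.38] [ 9.6   0.06 -5.86] 23.07394526947693
16.65
```

View pics/w9c.png

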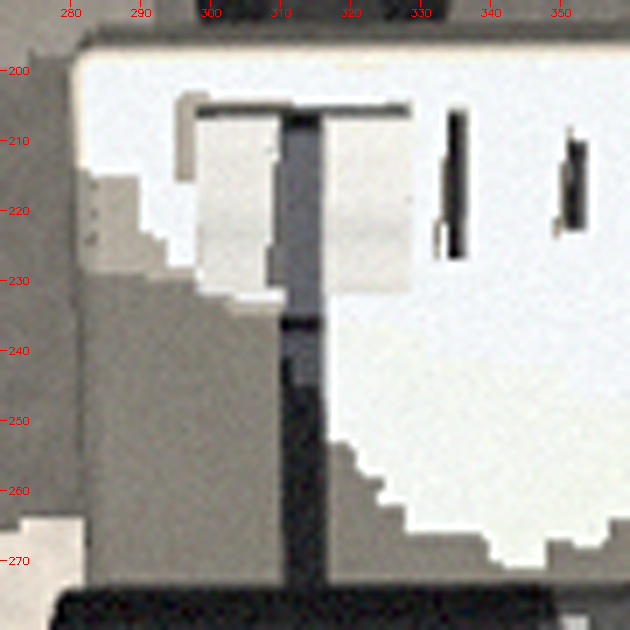

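View pics/top9.png

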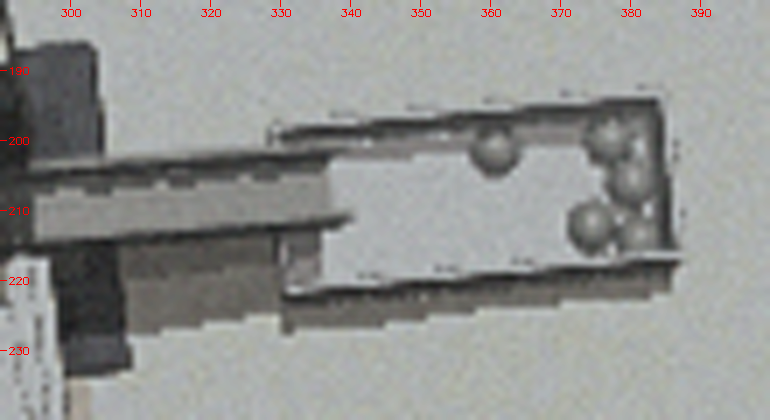

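The pointer (u 310–316.5) and ridge (u 310–316.3) line up, and at the image's centre column there is no parallax. Five balls are visible in the tray at (361,201), (377,200), (380,206), (374,212) and (381,214). I'll wait briefly, check that it holds, and hand in.

```bash
python3 - <<'E'
from h import *
np.set_printoptions(precision=2,suppress=True)
robot.sleep(1.8)
print(wd(robot.current_ee_pos()),robot.current_force(),robot.current_grip_width()*1e3)
im,d=cams.snapshot("wrist"); a=cv2.resize(im[190:280,270:360],None,fx=4,fy=4)
im,d=cams.snapshot("top"); b=cv2.resize(im[180:240,290:400],None,fx=4,fy=4); b=cv2.copyMakeBorder(b,0,360-b.shape[0],0,0,cv2.BORDER_CONSTANT)
cv2.imwrite("pics/f.png",np.clip(np.hstack([a,b])[:,:,::-1]*1.5,0,255).astype(np.uint8))
print(robot.current_time())
E
```

```text
[-153.59   -0.38] [ 9.13  0.17 -5.57] 23.029504791096286
18.55
```

View pics/f.png

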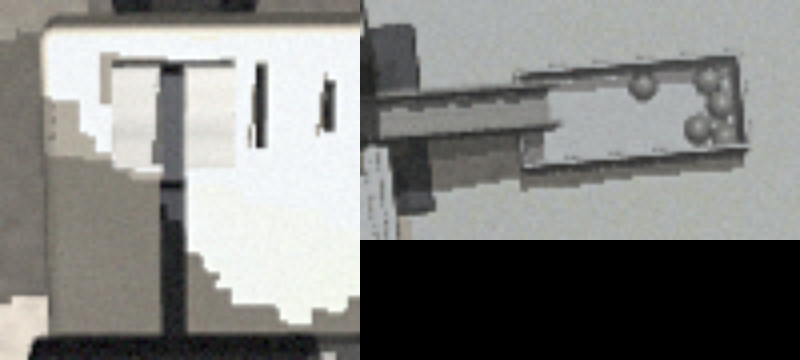

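After 1.8 s nothing has changed: the pointer is still in line with the ridge, and all five balls are at rest in the tray.

```bash
python3 -c "
from bench import robot
robot.finish_job(); print(robot.current_time())"
```

```text
the job is handed in; nothing more can be done
the job is handed in; nothing more can be done
```

The job is done and was handed in at about 18.6 s. The largest tray stands under the chute, the gate is held at the mark, and all five balls are in the tray.

- **Tray:** I set it flat on the bench and released it. By depth measurement the lip is about 14.5 mm inside the tray's near wall, with about 110 mm of tray beyond it in line with the chute.
- **Gate:** I pulled it about 42.4 mm by the handle, and the arm still holds it against about 9 N of spring pull. In the wrist picture the pointer and ridge line up to within about half a pixel.
- **Last check:** 1.8 s after the final move the arm, grip and pointer had not shifted, and the five balls lay still in the tray.
- **Disagreement:** My first dispenser position from the top camera was about 4.5 mm off along the chute and 2.5 mm across it. I corrected it from the wrist depth before reaching for the gate, but left the tray where it was. That is why the lip overlaps the tray by 14.5 mm, less than the roughly 20 mm I had aimed for.
- **Not checked:** I took no final picture of the other things on the bench. The arm stayed clear of them and I saw no unexpected contact force.

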